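Feed a bent tap tube through the wingtip's bushing

ROBOT

A 6-joint arm with a two-finger parallel gripper is mounted at the origin on the work surface. World frame = base frame: x ahead of the robot, y to its left, z up, the work surface at z = 0. Lengths are in m, angles in rad, forces in N, time in s.
With the tool pointing down it reaches from about 0.325 to 0.925 m from the base axis. Payload 3.1 kg.
Tool frame: the origin (TCP) lies at the very end of the fingers, on their centre line; the grasp point (between the pads) lies 19 mm behind it; z points along the fingers, y is the line along which they close (so a half turn about z gives the same grasp; the last joint's range is limited). The gripper opens to 85 mm and grips with 20 to 120 N. Pads are 22 mm wide; open, the fingers measure 114 mm over their backs; the gripper's body (76 mm by 85 mm) begins 54 mm behind the grasp point. The pads swing forward as they close: fully open they stand 13 mm farther back than shut.
Start: joints at [1.203, 0.217, 1.613, -0, 1.311, -0.112], TCP at [0.158, 0.605, 0.231] pointing down, gripper open.
Joint ranges: [-2.75, 2.75], [-0.78, 2.1], [0.31, 2.55], [-1.13, 4.27], [0.13, 2.63], [-2.58, 2.58]. Speed limits (rad/s): [2.79, 2.79, 3.14, 3.14, 3.14, 3.14].

INTERFACE

Orientations are given as a rotation vector (axis times angle).
In Python, from cell import bot, imaging, sign_off gives the robot as it stands. The module is installed in compiled form; this text tells all that it offers.
- The arm moves only by the tool play_rows, never from a script. Its argument "moves" is a list of rows, each an object with "gripper": the closure, from 0 (fully open) to 1 (shut); "linear": the shift along the world's x, y, z each as a share of 0.2 m, from -1 to 1, a list of three; "roll": the turn about the world's z as a share of 45 degrees, from -1 to 1. A call has 1 to 12 rows; each row shifts and turns the commanded pose from where the row before left it; what a row does not reach is not made up. A row lasts 1/12 s, in which the tool goes at most 41.7 mm and 7.16 degrees, less where a joint would pass 70% of its speed; a pose out of reach is approached as far as the arm can. A call with a number of a shift or a turn outside -1 to 1 is refused whole. A call with a gripper value outside its range is refused whole. The fingers move at their own pace and stop on an object; "force" is the grip in N (left out, the last holds). Time passes only in rows, so rows that do not move let the fingers close. It gives the time, the measured TCP pose, the force, the opening and the grip force at its end, in the units of the state.
- bot.state(): the state, without advancing time (a new reading comes with each control period).
- imaging.snapshot(name): name is "side" or "top" or "wrist"; returns the picture (384x512x3 uint8, red, green, blue); there is no depth.
- imaging.camera_info(name): a dict with "fx", "fy", "cx", "cy" (pixels), "rvec" (rotation vector, rad) and "tvec" (3), from world to camera coordinates, as OpenCV has them. Camera axes: x right, y down, z forward; pixel columns grow to the right and rows downward; lengths in m; the calibration is good to about 2 mm. A picture is of the moment at which its call begins: read the wrist's pose just before it. camera_info takes no time and is no camera call; for the wrist camera it gives the pose at the moment of the call.
- sign_off(): hands the job in; it is judged then, once.
The state is a dict: "time": time; "joints": joint angles; "dq": joint speeds; "joint_efforts": joint torques, N m; "tool_pos": TCP position; "tcp_rot": TCP orientation; "force": force on the tool from outside, world axes, zero at the start; "moment": the same for the moment, N m; "grip_width": finger opening in m; "grasp_force": force on a finger pad.
Only numpy, scipy, OpenCV 4.12 (cv2) and the standard library are available. Lean on these libraries where they do the work, as an engineer would, in place of code of your own. Each camera call takes 0.05 s, during which the arm holds its last target. There are 200 camera calls.

TASK

Lift the aluminium connector block onto the fixture plate and feed its bent steel tube round through the bronze bushing in the wingtip's root plate, following the bend, until the collar bears firmly against the bushing, then leave the block standing square there on its own. Work by feel and never force it: the resin model will not stand a hard shove from the tube or a knock from the gripper. Leave the other things on the counter where they lie.

Things in the scene. Friction and masses are not known exactly. Their poses are not given: they have to be found in the camera images.
- block_mid (a point): Centre of the loose connector block: plain aluminium, 50 long (x) x 32 wide (y) x 40 mm high, standing on its base, about 0.25 kg. Grip it from above across its 32 mm width. Three barbed steel nipples stand 17 mm up from its top, 16 mm apart along x. x points out of its front, where collar and bent tube are; y is its left; z up.
- tap_block: The same block with all it carries; origin at the centre of its base, 20 mm below block_mid; same axes.
- collar: Steel collar, 20 mm diameter, 11 mm long, fixed to the block's front. Origin: centre of its front face, 36 mm ahead of the block's centre, 26 mm above its base; axes as the block's. This face must come to bear on the bushing's flange. Seating it takes about 10 N of push along the bore, held for half a second; the model is harmed by more than 25 N.
- bent_tube: Bent steel tube, 8 mm thick, rigid, fixed to the block, lying level 26 mm above the block's base (origin as tap_block). From the collar face it runs 5 mm straight ahead, then bends left through 85 degrees on an arc of 55 mm radius (middle of the tube) about the upright axis at x = 41 mm, y = 55 mm in the block's frame. Its end is cut square and barbed.
- tube_tip (a point): Centre of the tube's square-cut free end: x = 96, y = 50 mm from the block's centre, 26 mm above its base. Axes as the block's.
- rootplate: Fixed: white resin wingtip with its upright aluminium root plate and the bronze bushing in it, on the fixture plate. Origin: middle of the bushing's slot, level with the flange's entry face, 26 mm above the plate; y is the bore's axis, the way the tube goes; x level along the root plate, z up. Root plate x = -130 to 40 mm, top 26 mm above the origin; behind it an open bay 79 mm deep.
- plate_top (a point): Point on the fixture plate's flat top, on the entry side of the root plate: x = -45, y = -75 mm from the rootplate's origin and 26 mm below it. The top is clear for 120 mm in front of the bushing (-y), 160 mm to its -x and 70 mm to its +x side, and stands about 90 to 105 mm above the counter. Axes as the rootplate's.
- depth_gauge: Bystander: blue steel depth gauge, T-shaped, 165 x 90 x 13 mm, lying on the counter; origin under its cross bar. Leave it.
- spare_bushing_mid (a point): Bystander: loose bronze bushing, 29 mm wide, 10 mm high, on the counter; its centre. Leave it.
- spare_nipple_mid (a point): Bystander: loose barbed steel nipple, 18 mm wide, 30 mm high, standing on the counter; its middle. Leave it.
- slot_mid (a point): Same point and axes as rootplate. The bronze bushing floats in a 30 mm slot: its bore may sit anywhere up to 5 mm to either side of this point along x (not measured: look or feel for it) and shifts stiffly, about 4 N, under side load. Bore 11 mm wide and 10 mm long, opened to 12 mm in its first 3 mm; oblong flange 44 x 28 mm, 3 mm proud of the root plate.

How it is judged:
By the outcome, as a careful person would: the job done as asked, in the order asked, and still so for the second after the job is handed in, with the robot touching nothing.
It also fails if it takes over 72 s, if anything falls off the work surface, if the arm or the gripper's body presses on something with over 40 N, if the wrist force passes 120 N, or if a joint passes its speed limit or range.

## Working session

There is one attempt and no reset: what is moved stays moved. The work goes in short steps, Python scripts to look and compute and a tool call to move; the robot and the scene stay as the last step left them, time stands still between calls to the robot, and variables do not carry over. Pictures are saved under pics/ and viewed, at most 10 in all, crops included, and the job is handed in when it is done.

Besides the shell and the picture viewer there is one more tool, called after ">>>" by a JSON object that holds its "op" and its "data". play_rows: Moves the arm, as the interface text tells. Shift numbers are shares of 0.2 m and turn numbers shares of 45 degrees, none past 1 either way. Its arguments: {"type":"object","properties":{"moves":{"type":"array"},"force":{"type":"number"}},"required":["moves"]}

```bash
mkdir -p pics
cat > h.py <<'E'
import numpy as np, cv2
from cell import bot, imaging, sign_off
def cam(n):
    c=imaging.camera_info(n);K=np.array([[c['fx'],0,c['cx']],[0,c['fy'],c['cy']],[0,0,1.]])
    return K,cv2.Rodrigues(np.array(c['rvec'],float))[0],np.array(c['tvec'],float).ravel()
def ray(c,p):
    K,R,t=c;return -R.T@t,R.T@np.linalg.inv(K)@np.array([p[0],p[1],1.])
def onz(c,p,z):
    o,d=ray(c,p);return o+d*(z-o[2])/d[2]
def proj(c,P):
    K,R,t=c;q=K@(R@np.array(P,float)+t);return q[:2]/q[2]
def save(n,f,crop=None,s=1):
    im=imaging.snapshot(n);cv2.imwrite('pics/raw_'+f,im[:,:,::-1])
    if crop: im=im[crop[1]:crop[3],crop[0]:crop[2]]
    cv2.imwrite('pics/'+f,cv2.resize(im[:,:,::-1],None,fx=s,fy=s,interpolation=cv2.INTER_CUBIC))
E
python3 - <<'E'
from h import *
a=imaging.snapshot('side');b=imaging.snapshot('top');w=imaging.snapshot('wrist')
for n,i in(('side',a),('top',b),('wrist',w)): cv2.imwrite(f'pics/{n}0.png',cv2.resize(i[:,:,::-1],None,fx=1.5,fy=1.5))
for n in('side','top','wrist'):
    c=cam(n);print(n,c[0][0,0],(-c[1].T@c[2]).round(3),c[1][2].round(3))
print(bot.state())
E
```

```text
side 465.0934077567081 [0.488 0.549 0.651] [ 0.065 -0.732 -0.678]
top 488.4411166311257 [ 0.473 -0.08   1.014] [ 0.108  0.028 -0.994]
wrist 302.95549214309875 [0.079 0.626 0.373] [ 0.306 -0.082 -0.948]
{'time': 0.15, 'joints': array([ 1.20277663e+00,  2.17601580e-01,  1.61461554e+00,  1.98450765e-05,
        1.31132592e+00, -1.12178792e-01]), 'dq': array([-0.00134307, -0.00219122, -0.0032319 , -0.00101529, -0.00020621,
        0.00039584]), 'joint_efforts': array([-9.02054308e-04, -3.97454953e+01, -3.04412413e+01, -2.47448243e-04,
        6.04273446e-03,  7.48613076e-06]), 'tool_pos': array([0.15788549, 0.60405405, 0.2302293 ]), 'tcp_rot': array([-4.00725066e-01, -3.11544284e+00,  2.96815546e-03]), 'force': array([-0.37835698,  0.05784651, -0.34156605]), 'moment': array([0.02140223, 0.04108245, 0.07413109]), 'grasp_force': 0.0, 'grip_width': 0.08526004870543903}
```

View pics/side0.png

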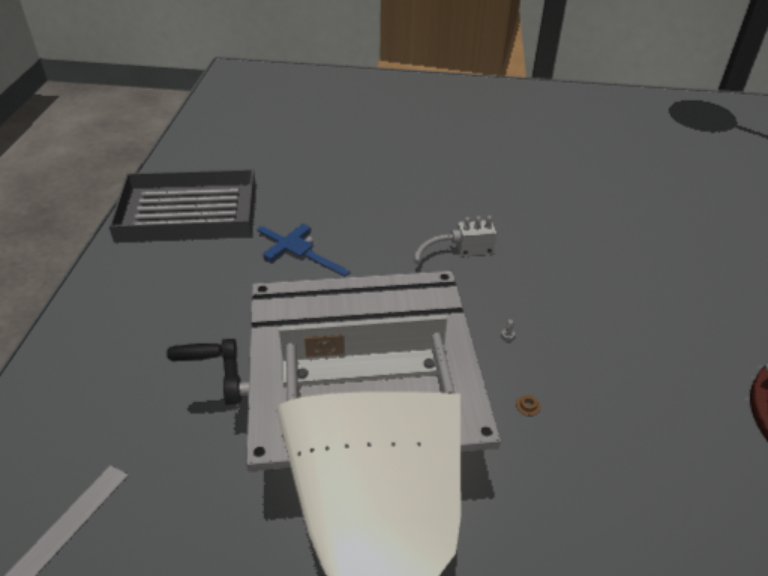

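View pics/top0.png

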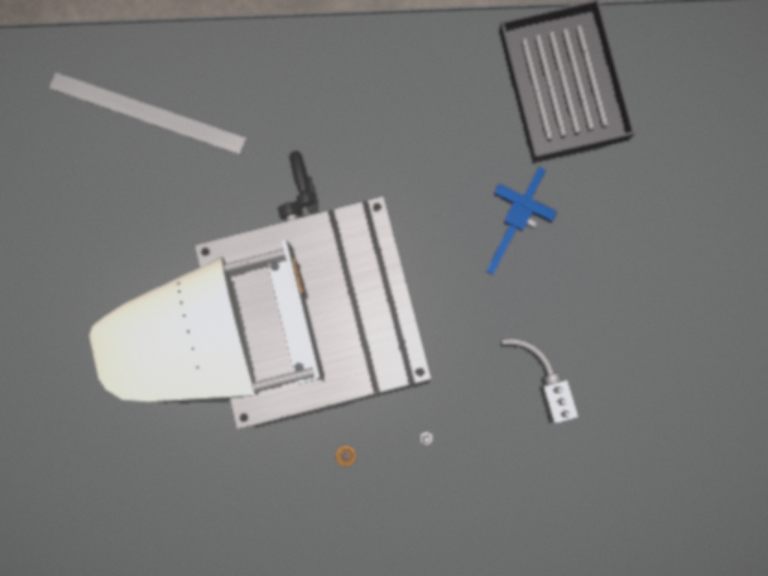

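The side view shows the fixture with the wing toward the camera; the block is behind at about (478,238), with its tube pointing left. In the top view the block is at about (560,400), the tube tip at (503,342) and the bushing at (299,278). The gauge, spare nipple and spare bushing all lie clear of these.

Run:
```python
from h import *
t=cam('top');s=cam('side')
for n,p,z in(('block',(560,398),.04),('tip',(503,342),.026),('collar',(551,379),.026),('bush',(299,278),.13),('plateA',(377,207),.1),('plateB',(419,372),.1),('rpTopEnd1',(290,242),.15),('rpEnd2',(320,378),.15),('rp front',(313,330),.15)):
    print(n,onz(t,np.array(p)/1.5,z).round(4))
# plate corner height by 2 views: top (377,207),(419,372) ; side (262,289),(445,277)
for a,b in(((377,207),(262,289)),((419,372),(445,277))):
    o1,d1=ray(t,np.array(a)/1.5);o2,d2=ray(s,np.array(b)/1.5)
    k=np.linalg.lstsq(np.c_[d1,-d2],o2-o1,rcond=None)[0];print((o1+k[0]*d1).round(4),(o2+k[1]*d2).round(4))
R=cv2.Rodrigues(bot.state()['tcp_rot'])[0];print(R.round(3))
c=cam('wrist');Rt=R;o=-c[1].T@c[2];print('cam in tool',R.T@(o-bot.state()['tool_pos']),'fwd',R.T@c[1][2],'right',R.T@c[1][0])
```

```text
block [ 0.4396 -0.2676  0.04  ]
tip [ 0.5153 -0.1979  0.026 ]
collar [ 0.4645 -0.2596  0.026 ]
bush [0.5952 0.0598 0.13  ]
plateA [ 0.6877 -0.0361  0.1   ]
plateB [ 0.4776 -0.0838  0.1   ]
rpTopEnd1 [0.6364 0.067  0.15  ]
rpEnd2 [0.4731 0.033  0.15  ]
rp front [0.5298 0.0406 0.15  ]
[ 0.6883 -0.036   0.0974] [ 0.6891 -0.0359  0.0976]
[ 0.4776 -0.0838  0.0987] [ 0.4771 -0.0838  0.0987]
[[-0.967  0.253 -0.001]
 [ 0.253  0.967 -0.002]
 [ 0.    -0.002 -1.   ]]
cam in tool [ 0.08140617  0.0009249  -0.14262847] fwd [-3.17253927e-01 -1.06882552e-04  9.48340621e-01] right [3.79996533e-04 9.99999899e-01 2.39827261e-04]
```

View pics/wrist0.png

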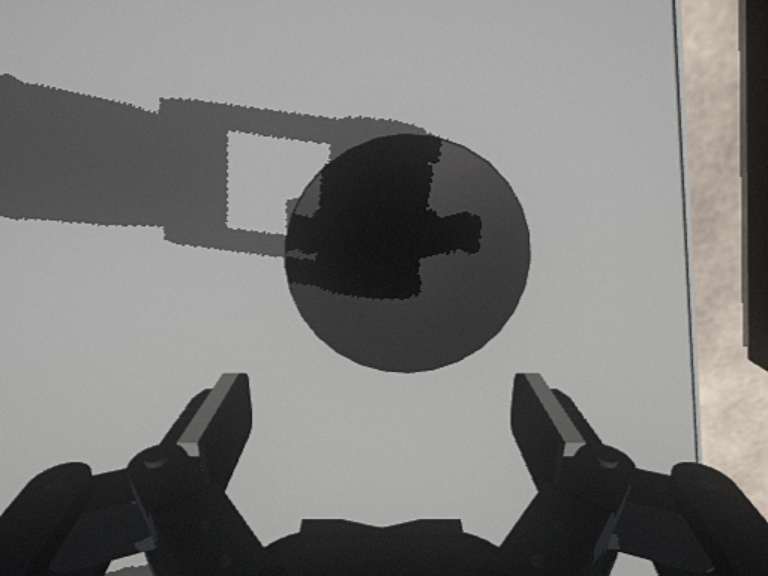

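The wrist view shows the tool's fingers at the bottom, with the tool +x direction up in the picture. The tray and bystanders are out of view. I'll move over the block with the tool x along the block's front.

>>> {"op": "play_rows", "data": {"moves": [{"gripper":0,"linear":[0.08,-0.19,0],"roll":-0.155},{"gripper":0,"linear":[0.08,-0.19,0],"roll":-0.155},{"gripper":0,"linear":[0.08,-0.19,0],"roll":-0.155},{"gripper":0,"linear":[0.08,-0.19,0],"roll":-0.155},{"gripper":0,"linear":[0.08,-0.19,0],"roll":-0.155},{"gripper":0,"linear":[0.08,-0.19,0],"roll":-0.155},{"gripper":0,"linear":[0.08,-0.19,0],"roll":-0.155},{"gripper":0,"linear":[0.08,-0.19,0],"roll":-0.155},{"gripper":0,"linear":[0.08,-0.19,0],"roll":-0.155},{"gripper":0,"linear":[0.08,-0.19,0],"roll":-0.155},{"gripper":0,"linear":[0.08,-0.19,0],"roll":-0.155},{"gripper":0,"linear":[0.08,-0.19,0],"roll":-0.155}]}}

```text
time: 1.15
tool_pos: [0.3501, 0.1469, 0.2313]
tcp_rot: [2.383, 2.047, 0.001]
force: [0.6, 0.3, -0.6]
grip_width: 0.0854
grasp_force: 0.0
```

>>> {"op": "play_rows", "data": {"moves": [{"gripper":0,"linear":[0.03,-0.19,0],"roll":-0.135},{"gripper":0,"linear":[0.03,-0.19,0],"roll":-0.135},{"gripper":0,"linear":[0.03,-0.19,0],"roll":-0.135},{"gripper":0,"linear":[0.03,-0.19,0],"roll":-0.135},{"gripper":0,"linear":[0.03,-0.19,0],"roll":-0.135},{"gripper":0,"linear":[0.03,-0.19,0],"roll":-0.135},{"gripper":0,"linear":[0.03,-0.19,0],"roll":-0.135},{"gripper":0,"linear":[0.03,-0.19,0],"roll":-0.135},{"gripper":0,"linear":[0.03,-0.19,0],"roll":-0.135},{"gripper":0,"linear":[0.03,-0.19,0],"roll":-0.135},{"gripper":0,"linear":[0.03,-0.19,0],"roll":-0.135},{"gripper":0,"linear":[0,0,0],"roll":0}]}}

```text
time: 2.15
tool_pos: [0.4166, -0.2755, 0.2313]
tcp_rot: [3.113, 0.392, 0.0]
force: [0.2, 0.3, 0.2]
grip_width: 0.0856
grasp_force: 0.0
```

Run:
```python
from h import *
s=bot.state();print(s['time'],s['tool_pos'],s['joints'].round(2),cv2.Rodrigues(s['tcp_rot'])[0][:,0].round(3))
c=cam('wrist');save('wrist','w1.png',None,1.5);np.savez('w1.npz',K=c[0],R=c[1],t=c[2])
print(onz(c,(256,192),.04),proj(c,(.4396,-.2676,.04)))
```

```text
2.15 [ 0.41655675 -0.27549245  0.2312763 ] [-0.72 -0.06  1.91 -0.    1.29  0.6 ] [ 0.969  0.248 -0.   ]
[ 0.38707762 -0.28592089  0.04      ] [251.85599067 144.5071395 ]
```

View pics/w1.png

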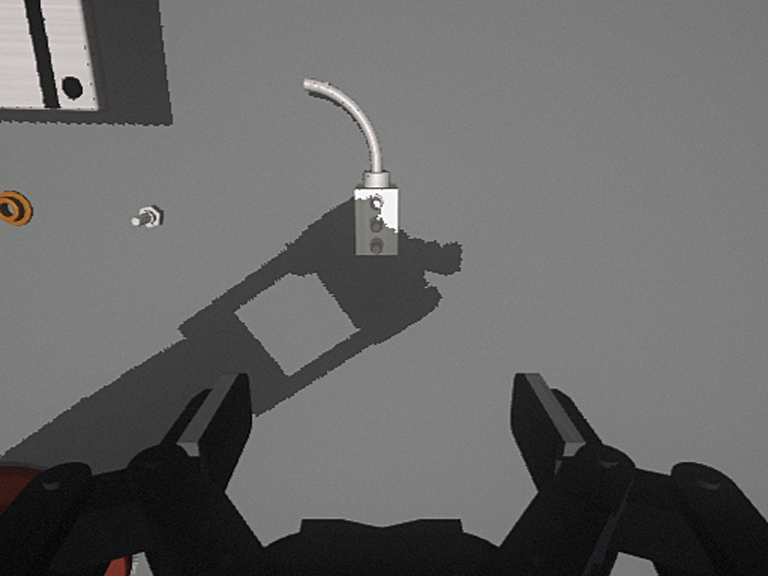

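The block's top face spans about (356,187)–(397,254), with the collar at (376,180) and the tube tip at (307,84). It is nearly aligned with the tool.

Run:
```python
from h import *
d=np.load('w1.npz');c=(d['K'],d['R'],d['t'])
P=[onz(c,np.array(p)/1.5,.04) for p in((356,187),(397,186.5),(397,254.5),(356,254.5))]
print(np.array(P).round(4))
ctr=np.mean(P,0);a=(P[0]+P[1]-P[2]-P[3])/2;b=(P[0]+P[3]-P[1]-P[2])/2
print('ctr',ctr,np.linalg.norm(a),np.degrees(np.arctan2(a[1],a[0])),np.linalg.norm(b),np.degrees(np.arctan2(b[1],b[0]))-90)
tip=onz(c,np.array((307,84))/1.5,.026);v=tip-ctr;print('tip',tip,np.hypot(*v[:2]),np.degrees(np.arctan2(v[1],v[0])-np.arctan2(50,96)))
s=bot.state();print((ctr-s['tool_pos'])[:2])
```

```text
[[ 0.4566 -0.2471  0.04  ]
 [ 0.4643 -0.2756  0.04  ]
 [ 0.4154 -0.2888  0.04  ]
 [ 0.4078 -0.2587  0.04  ]]
ctr [ 0.43601132 -0.26753449  0.04      ] 0.050386198348602494 14.210273369216075 0.030314890392739727 14.657631080464299
tip [ 0.51562195 -0.19696572  0.026     ] 0.10638517209522405 14.042545525919907
[0.02002774 0.00472773]
```

>>> {"op": "play_rows", "data": {"moves": [{"gripper":0,"linear":[0.1,0.04,0],"roll":0},{"gripper":0,"linear":[0,0,-0.19],"roll":0},{"gripper":0,"linear":[0,0,-0.19],"roll":0},{"gripper":0,"linear":[0,0,-0.19],"roll":0},{"gripper":0,"linear":[0,0,-0.19],"roll":0},{"gripper":0,"linear":[0,0,-0.12],"roll":0},{"gripper":0,"linear":[0,0,-0.1],"roll":0},{"gripper":0,"linear":[0,0,-0.07],"roll":0},{"gripper":0,"linear":[0,0,-0.05],"roll":0},{"gripper":0,"linear":[0,0,-0.03],"roll":0},{"gripper":0,"linear":[0,0,0],"roll":0}]}}

```text
time: 3.12
tool_pos: [0.4354, -0.2601, 0.0043]
tcp_rot: [-3.113, -0.406, 0.003]
force: [-0.6, -0.0, 0.3]
grip_width: 0.0854
grasp_force: 0.0
```

>>> {"op": "play_rows", "data": {"force": 40, "moves": [{"gripper":1,"linear":[0,0,0],"roll":0},{"gripper":1,"linear":[0,0,0],"roll":0},{"gripper":1,"linear":[0,0,0],"roll":0},{"gripper":1,"linear":[0,0,0],"roll":0},{"gripper":1,"linear":[0,0,0],"roll":0},{"gripper":1,"linear":[0,0,0],"roll":0},{"gripper":1,"linear":[0,0,0],"roll":0},{"gripper":1,"linear":[0,0,0],"roll":0}]}}

```text
time: 3.78
tool_pos: [0.4373, -0.2625, 0.0066]
tcp_rot: [3.113, 0.405, 0.003]
force: [0.5, -0.7, 6.4]
grip_width: 0.0313
grasp_force: 40.6
```

>>> {"op": "play_rows", "data": {"moves": [{"gripper":1,"linear":[0,0,0.02],"roll":0},{"gripper":1,"linear":[0,0,0.03],"roll":0},{"gripper":1,"linear":[0,0,0.05],"roll":0},{"gripper":1,"linear":[0,0,0.1],"roll":0},{"gripper":1,"linear":[0,0,0.15],"roll":0},{"gripper":1,"linear":[0,0,0.15],"roll":0},{"gripper":1,"linear":[0,0,0.15],"roll":0},{"gripper":1,"linear":[0,0,0.15],"roll":0},{"gripper":1,"linear":[0,0,0.1],"roll":0},{"gripper":1,"linear":[0,0,0],"roll":0},{"gripper":1,"linear":[0,0,0],"roll":0},{"gripper":1,"linear":[0,0,0],"roll":0}]}}

```text
time: 4.78
tool_pos: [0.4349, -0.2603, 0.1836]
tcp_rot: [-3.113, -0.405, 0.003]
force: [0.0, 0.5, -2.5]
grip_width: 0.0315
grasp_force: 40.2
```

Run:
```python
from h import *
s=bot.state();print(s['time'],s['tool_pos'],s['force'],s['moment'],s['grip_width'],cv2.Rodrigues(s['tcp_rot'])[0].round(4))
c=cam('wrist');save('wrist','w2.png',None,1.5);np.savez('w2.npz',K=c[0],R=c[1],t=c[2],p=s['tool_pos'],rt=s['tcp_rot'])
```

```text
4.7833 [ 0.43489805 -0.26028764  0.18359647] [ 0.04151612  0.5338052  -2.468967  ] [-0.07554511 -0.01374636  0.05308045] 0.0314532371928462 [[ 0.9667  0.2559 -0.0025]
 [ 0.2559 -0.9667  0.002 ]
 [-0.0019 -0.0026 -1.    ]]
```

View pics/w2.png

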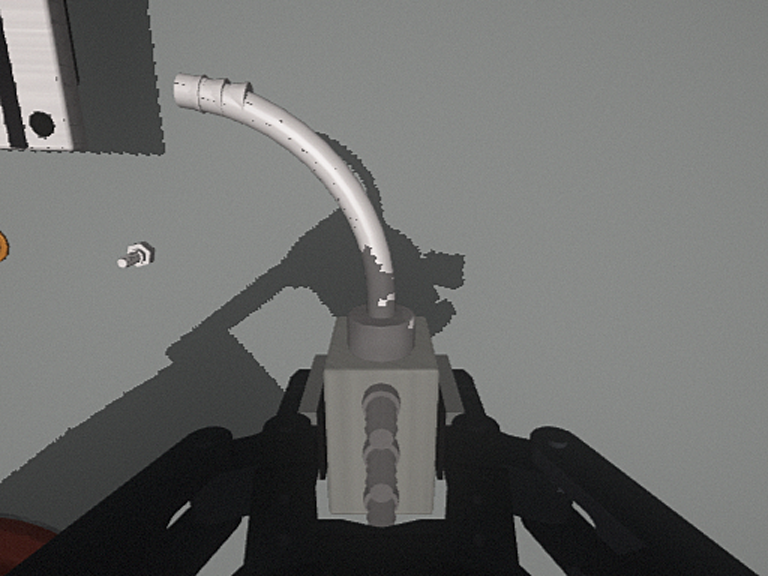

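The block is held square between the fingers. Its top face corners are (325,370), (437,370), (434,513) and (329,513), and the tip's cut end is at about (175,91).

Run:
```python
from h import *
d=np.load('w2.npz');c=(d['K'],d['R'],d['t']);Rt=cv2.Rodrigues(d['rt'])[0];p=d['p']
def tool(px,z):
    o,r=ray(c,np.array(px)/1.5);o=Rt.T@(o-p);r=Rt.T@r;return o+r*(z-o[2])/r[2]
for dl in(.004,.006,.008):
    P=[tool(q,-(.04-dl)) for q in((325,370),(437,370),(434,513),(329,513))]
    m=np.mean(P,0);a=(P[0]+P[1]-P[2]-P[3])/2
    t=tool((175,91),-(.026-dl));col=tool((381,345),-(.026-dl))
    print(dl,(m*1e3).round(1),'L',np.linalg.norm(a),'W',P[1][1]-P[0][1],P[2][1]-P[3][1],'yaw',np.degrees(np.arctan2(a[1],a[0])),'tip rel',((t-m)*1e3).round(1))
```

```text
0.004 [ -0.9  -0.6 -36. ] L 0.04759020921718197 W 0.029495072672343886 0.031119960248870884 yaw -0.20666658960081702 tip rel [ 92.7 -50.5  14. ]
0.006 [ -2.5  -0.6 -34. ] L 0.04848326090133799 W 0.030048560979237717 0.031703940302085044 yaw -0.20666658960081596 tip rel [ 94.4 -51.3  14. ]
0.008 [ -4.   -0.6 -32. ] L 0.04937631258549403 W 0.030602049286131555 0.032287920355299204 yaw -0.20666658960081893 tip rel [ 96.2 -52.2  14. ]
```

Run:
```python
from h import *
a=imaging.snapshot('side');b=imaging.snapshot('top')
cv2.imwrite('pics/side1.png',a[:,:,::-1]);cv2.imwrite('pics/top1.png',b[:,:,::-1])
A=cv2.resize(a[205:255,175:255],None,fx=8,fy=8,interpolation=cv2.INTER_CUBIC)  #640x400
B=cv2.resize(b[150:215,170:240],None,fx=8,fy=8,interpolation=cv2.INTER_CUBIC)
A=np.clip(A.astype(float)*1.3,0,255).astype(np.uint8)
C=np.zeros((520,800,3),np.uint8)
A=cv2.resize(A,(400,250));B=cv2.resize(B,(400,371));C[:250,:400]=A;C[:371,400:]=B
cv2.imwrite('pics/m1.png',C[:375,:,::-1])
```

```text
(no output)
```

View pics/m1.png

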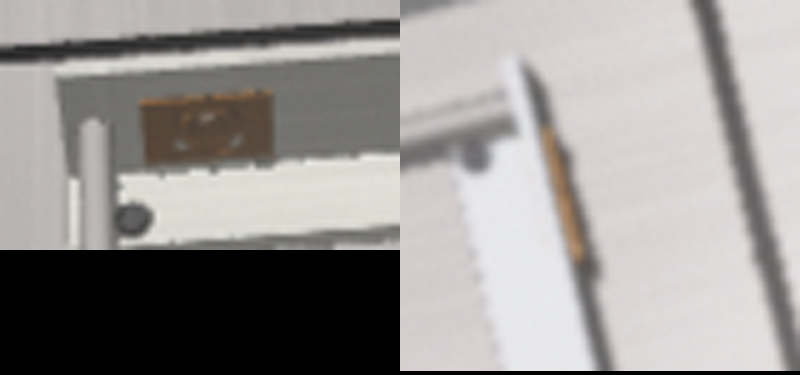

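The left crop shows the bronze rear of the bushing spanning x 140–273, with the bore near (208,127). The right crop shows the flange as a bronze strip from (545,130) to (582,262).

```bash
cat > m.py <<'E'
from h import *
b=cv2.imread('pics/top1.png');a=cv2.imread('pics/side1.png');t=cam('top');s=cam('side')
hs=cv2.cvtColor(b,cv2.COLOR_BGR2HSV);m=((hs[:,:,1]>80)&(hs[:,:,0]<25)).astype(np.uint8);m[:, :170]=0;m[:,240:]=0;m[:150]=0;m[215:]=0
yx=np.argwhere(m);print('n',len(yx));r=cv2.minAreaRect(yx[:,::-1].astype(np.float32));print(r)
bx=cv2.boxPoints(r);W=np.array([onz(t,q,.137) for q in bx]);print(W.round(4))
print('flange ctr',W.mean(0).round(4))
for i in(0,1):
    e=W[i+1]-W[i];print('edge',np.linalg.norm(e),np.degrees(np.arctan2(e[1],e[0])))
hs=cv2.cvtColor(a,cv2.COLOR_BGR2HSV);m=((hs[:,:,1]>80)&(hs[:,:,0]<25)).astype(np.uint8);m[:205]=0;m[255:]=0;m[:,:175]=0;m[:,255:]=0
yx=np.argwhere(m);print('side bronze x',yx[:,1].min(),yx[:,1].max(),'y',yx[:,0].min(),yx[:,0].max())
g=onz(s,(216.6,230.4),.124);print('bore back by side',g.round(4))
# dark groove lines in top
g=cv2.cvtColor(b,cv2.COLOR_BGR2GRAY)
for lo,hi in((225,250),):
  pass
for c0 in((222,141,248,262),(243,136,274,255)):
    pts=[]
    for f in np.linspace(.1,.9,40):
        x=c0[0]+f*(c0[2]-c0[0]);y=int(round(c0[1]+f*(c0[3]-c0[1])))
        xs=np.arange(int(x)-8,int(x)+9);w=np.clip(150-g[y,xs].astype(float),0,None)
        if w.sum()>0: pts.append(onz(t,((w*xs).sum()/w.sum(),y),.098)[:2])
    pts=np.array(pts,np.float32);l=cv2.fitLine(pts,cv2.DIST_HUBER,0,.01,.01).ravel();print('groove',np.degrees(np.arctan(l[1]/l[0])),l)
E
python3 m.py
```

```text
n 37
((198.3824005126953, 184.02943420410156), (20.615528106689453, 1.697749137878418), 75.96376037597656)
[[0.6148 0.0663 0.137 ]
 [0.6155 0.0633 0.137 ]
 [0.5785 0.0545 0.137 ]
 [0.5779 0.0575 0.137 ]]
flange ctr [0.5967 0.0604 0.137 ]
edge 0.003098737672365398 -77.43786834237196
edge 0.03800850807980158 -166.6454625686177
side bronze x 203 228 y 223 236
bore back by side [0.5952 0.0679 0.124 ]
groove 13.105725 [ 9.7395331e-01  2.2674865e-01  5.8226490e-01 -3.2998947e-04]
groove 13.193251 [ 0.9736058   0.2282362   0.57292247 -0.04873412]
```

```bash
cat > plan.py <<'E'
from h import *
Y=np.radians(13.1);U=np.array([np.cos(Y),np.sin(Y)]);V=np.array([-U[1],U[0]])
O=np.array([.5972,.0589]);CT=np.array([-.002,-.0006])  # bore/entry world; block centre in tool
BY=.2 # block yaw rel tool deg
def target(th,ox=0.,oy=0.,O=O):
    """tool xy, tool yaw(deg): block arc on bore, th deg from seated; ox,oy shifts in root frame"""
    yaw=Y+np.pi/2-np.radians(th);bx=np.array([np.cos(yaw),np.sin(yaw)]);by=np.array([-bx[1],bx[0]])
    C=O+U*(-.055+ox)+V*(.005+oy)
    b=C-.041*bx-.055*by
    ty=yaw-np.radians(BY);tx=np.array([np.cos(ty),np.sin(ty)]);tyy=np.array([tx[1],-tx[0]])
    return b-CT[0]*tx-CT[1]*tyy,np.degrees(ty)
def now():
    s=bot.state();R=cv2.Rodrigues(s['tcp_rot'])[0];return s['tool_pos'],np.degrees(np.arctan2(R[1,0],R[0,0])),s
def root(F): return np.array([F[:2]@U,F[:2]@V,F[2]])
E
python3 - <<'E'
from plan import *
p,y,s=now();x,ty=target(88,0,-.020);print(p,y,x,ty);print('shares',(x-p[:2])/.2,(ty-y)/45)
print(s['joints'].round(2))
E
```

```text
[ 0.43463285 -0.26012681  0.18267962] 14.817713850305907 [ 0.52386149 -0.0320227 ] 14.900000000000002
shares [0.4461432  1.14052053] 0.0018285811043132266
[-0.68  0.02  1.93  0.    1.2   0.63]
```

>>> {"op": "play_rows", "data": {"moves": [{"gripper":1,"linear":[0.04,0.1,0],"roll":0},{"gripper":1,"linear":[0.056,0.14,0],"roll":0},{"gripper":1,"linear":[0.056,0.14,0],"roll":0},{"gripper":1,"linear":[0.056,0.14,0],"roll":0},{"gripper":1,"linear":[0.056,0.14,0],"roll":0},{"gripper":1,"linear":[0.056,0.14,0],"roll":0},{"gripper":1,"linear":[0.056,0.14,0],"roll":0},{"gripper":1,"linear":[0.04,0.1,0],"roll":0},{"gripper":1,"linear":[0.02,0.07,0],"roll":0},{"gripper":1,"linear":[0.01,0.03,0],"roll":0},{"gripper":1,"linear":[0,0,0],"roll":0},{"gripper":1,"linear":[0,0,0],"roll":0}]}}

```text
time: 5.93
tool_pos: [0.5246, -0.0336, 0.1842]
tcp_rot: [3.115, 0.406, -0.004]
force: [0.6, 0.8, -1.9]
grip_width: 0.0316
grasp_force: 40.3
```

>>> {"op": "play_rows", "data": {"moves": [{"gripper":1,"linear":[0,0,-0.06],"roll":0},{"gripper":1,"linear":[0,0,-0.08],"roll":0},{"gripper":1,"linear":[0,0,-0.08],"roll":0},{"gripper":1,"linear":[0,0,-0.06],"roll":0},{"gripper":1,"linear":[0,0,-0.04],"roll":0},{"gripper":1,"linear":[0,0,-0.02],"roll":0},{"gripper":1,"linear":[0,0,0],"roll":0},{"gripper":1,"linear":[0,0,0],"roll":0},{"gripper":1,"linear":[0,0,0],"roll":0}]}}

```text
time: 6.68
tool_pos: [0.5262, -0.0336, 0.1182]
tcp_rot: [3.115, 0.405, 0.003]
force: [0.0, 0.2, -2.4]
grip_width: 0.0316
grasp_force: 40.3
```

Run:
```python
from plan import *
p,y,s=now();x,ty=target(88,0,-.020);print(p,y,x,ty,s['force'],s['moment']);print('shares',(x-p[:2])/.2,(ty-y)/45)
c=cam('wrist');save('wrist','w3.png',None,1.5);np.savez('w3.npz',K=c[0],R=c[1],t=c[2],p=p,rt=s['tcp_rot'])
print(proj(c,(*O,.124))*1.5)
```

```text
[ 0.52621368 -0.03357543  0.11824941] 14.813496856613448 [ 0.52386149 -0.0320227 ] 14.900000000000002 [ 0.03212019  0.22002213 -2.37181799] [-0.02160264  0.06806386 -0.04602661]
shares [-0.01176092  0.00776365] 0.0019222920752567695
[127.49396075  94.48649693]
```

View pics/w3.png

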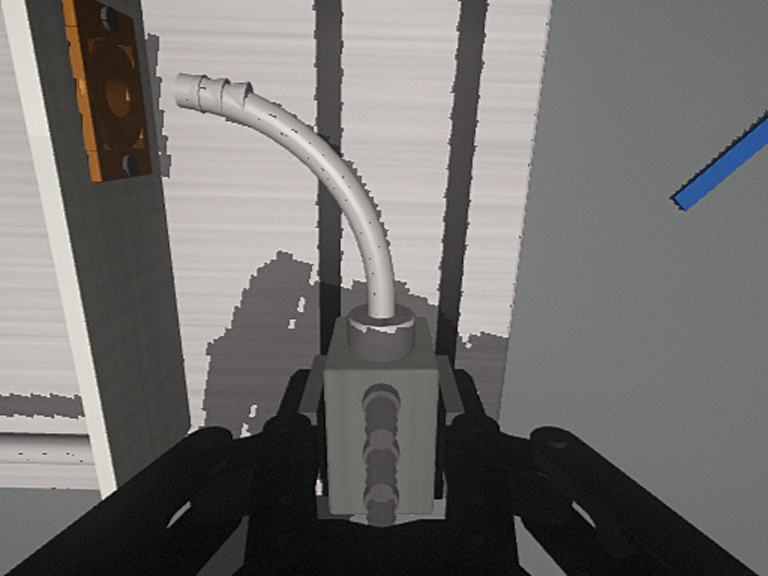

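The bushing face is visible at left, with its bolts at (109,18) and (129,165) and the bore near (119,91). The tube tip, at (176,91), points at it.

Run:
```python
from plan import *
d=np.load('w3.npz');c=(d['K'],d['R'],d['t']);p=d['p']
for z in(.1225,.1245,.1265):
    g=onz(c,np.array((119,91.5))/1.5,z)[:2];print('bore',z,'u,v',g@U,g@V, 'O u,v',O@U,O@V)
for dl in(.005,.007):
    t=onz(c,np.array((176,91))/1.5,p[2]-dl+.026)[:2];print('tip u,v',t@U,t@V)
# model tip
yaw=np.radians(14.81+BY);bx=np.array([np.cos(yaw),np.sin(yaw)]);by=np.array([-bx[1],bx[0]])
tx=np.array([np.cos(yaw-.0035),np.sin(yaw-.0035)]);b=p[:2]+CT[0]*tx+CT[1]*np.array([tx[1],-tx[0]])
t=b+.096*bx+.05*by;print('model tip',t@U,t@V)
im=cv2.imread('pics/raw_w3.png')
hs=cv2.cvtColor(im,cv2.COLOR_BGR2HSV);print('bore row profile (raw px row 61)',[tuple(im[61,x]) for x in range(66,104,3)])
```

```text
bore 0.1225 u,v 0.595811623897176 -0.07494452706895215 O u,v 0.5950082096670803 -0.07798897632855367
bore 0.1245 u,v 0.5956732156290904 -0.0760075454986768 O u,v 0.5950082096670803 -0.07798897632855367
bore 0.1265 u,v 0.5955348073610046 -0.07707056392840145 O u,v 0.5950082096670803 -0.07798897632855367
tip u,v 0.5951940743236785 -0.0979242055095299
tip u,v 0.5953413781614592 -0.09709240875149894
model tip 0.5971727334409486 -0.09825674672927806
bore row profile (raw px row 61) [(np.uint8(21), np.uint8(32), np.uint8(50)), (np.uint8(19), np.uint8(27), np.uint8(41)), (np.uint8(22), np.uint8(43), np.uint8(68)), (np.uint8(21), np.uint8(44), np.uint8(67)), (np.uint8(26), np.uint8(43), np.uint8(62)), (np.uint8(24), np.uint8(44), np.uint8(67)), (np.uint8(43), np.uint8(81), np.uint8(126)), (np.uint8(19), np.uint8(31), np.uint8(44)), (np.uint8(22), np.uint8(33), np.uint8(46)), (np.uint8(23), np.uint8(34), np.uint8(47)), (np.uint8(61), np.uint8(61), np.uint8(65)), (np.uint8(62), np.uint8(59), np.uint8(66)), (np.uint8(91), np.uint8(89), np.uint8(94))]
```

```bash
sed -i 's/^O=.*/CT=np.array([-.0038,-.0012]);O=.5957*U-.0765*V/' plan.py
python3 - <<'E'
from plan import *
p,y,s=now();x,ty=target(86,0,-.018);print('shares',(x-p[:2])/.2,(ty-y)/45)
E
```

```text
shares [0.00803329 0.02112527] 0.046264625593807396
```

>>> {"op": "play_rows", "data": {"moves": [{"gripper":1,"linear":[0.008,0.021,-0.02],"roll":0.046},{"gripper":1,"linear":[0,0,-0.02],"roll":0},{"gripper":1,"linear":[0,0,-0.01],"roll":0},{"gripper":1,"linear":[0,0,0],"roll":0},{"gripper":1,"linear":[0,0,0],"roll":0},{"gripper":1,"linear":[0,0,0],"roll":0}]}}

```text
time: 7.23
tool_pos: [0.527, -0.0292, 0.1074]
tcp_rot: [3.107, 0.461, 0.0]
force: [1.3, -0.2, -1.9]
grip_width: 0.0313
grasp_force: 40.3
```

>>> {"op": "play_rows", "data": {"moves": [{"gripper":1,"linear":[0,0,-0.005],"roll":0},{"gripper":1,"linear":[0,0,0],"roll":0},{"gripper":1,"linear":[0,0,0],"roll":0}]}}

```text
time: 7.48
tool_pos: [0.5271, -0.0292, 0.1064]
tcp_rot: [3.107, 0.461, 0.001]
force: [-0.3, 0.4, -1.8]
grip_width: 0.0314
grasp_force: 40.4
```

>>> {"op": "play_rows", "data": {"moves": [{"gripper":1,"linear":[0,0,-0.005],"roll":0},{"gripper":1,"linear":[0,0,0],"roll":0},{"gripper":1,"linear":[0,0,0],"roll":0}]}}

```text
time: 7.73
tool_pos: [0.5271, -0.0293, 0.1064]
tcp_rot: [3.107, 0.461, 0.0]
force: [-3.3, 0.4, 5.1]
grip_width: 0.0316
grasp_force: 41.1
```

>>> {"op": "play_rows", "data": {"moves": [{"gripper":1,"linear":[0,0,0.005],"roll":0},{"gripper":1,"linear":[0,0,0],"roll":0},{"gripper":1,"linear":[0,0,0],"roll":0}]}}

```text
time: 7.98
tool_pos: [0.5272, -0.0292, 0.1064]
tcp_rot: [3.107, 0.461, 0.001]
force: [-0.2, -0.1, 1.5]
grip_width: 0.0314
grasp_force: 40.7
```

Run:
```python
from plan import *
p,y,s=now();print(p,s['force'].round(2),root(s['force']).round(2))
for th,oy in((86,-.018),(86,-.005),(85,0)):
    x,ty=target(th,0,oy);print(th,'shares',(x-p[:2])/.2,(ty-y)/45)
c=cam('wrist');save('wrist','w4.png',(40,10,240,160),4);np.savez('w4.npz',K=c[0],R=c[1],t=c[2],p=p,rt=s['tcp_rot'])
```

```text
[ 0.52719358 -0.02915513  0.10642897] [-0.24 -0.05  1.5 ] [-0.24  0.    1.5 ]
86 shares [ 0.00344979 -0.00066566] 0.00025561043780568426
86 shares [-0.01128254  0.06264278] 0.00025561043780568426
85 shares [-0.01129129  0.08538078] 0.022477832660027987
```

View pics/w4.png

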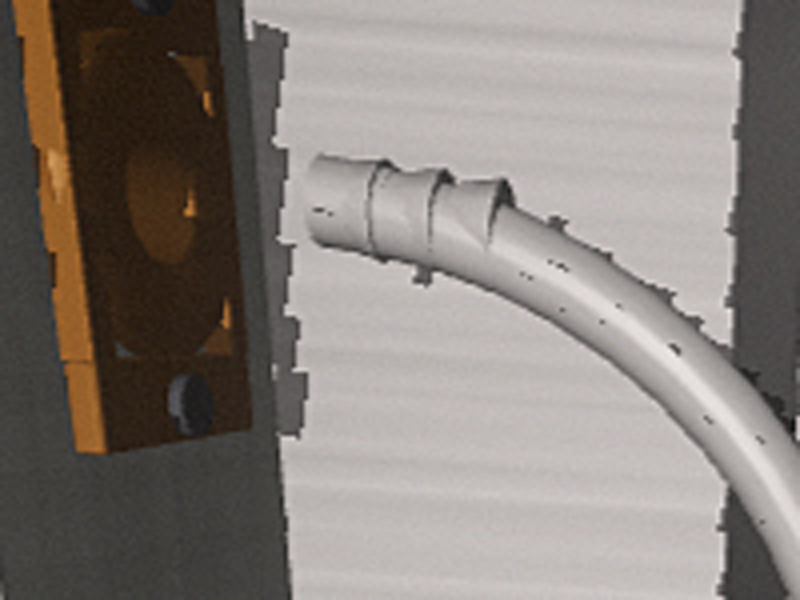

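The bore is centred at about (160,203) in the crop (rows 145–263) and the tip at (312,200), so they look in line.

Run:
```python
from plan import *
d=np.load('w4.npz');c=(d['K'],d['R'],d['t'])
for n,q in(('bore',(80,60.75)),('tip',(117.8,60))):
    for z in(.1235,.1255): g=onz(c,q,z)[:2];print(n,z,g@U,g@V)
x,_=target(86,0,-.018);print('model tip', .5957, -.0765+.005-.018)
```

```text
bore 0.1235 0.5944428913064909 -0.07478313715199249
bore 0.1255 0.5943436259543942 -0.07584745374301474
tip 0.1235 0.5956687648192059 -0.08921146608819687
tip 0.1255 0.5955499787464706 -0.09004602701884608
model tip 0.5957 -0.0895
```

>>> {"op": "play_rows", "data": {"moves": [{"gripper":1,"linear":[-0.002,0,0.002],"roll":0},{"gripper":1,"linear":[-0.0015,0.0094,0],"roll":0.0025},{"gripper":1,"linear":[-0.0015,0.0094,0],"roll":0.0025},{"gripper":1,"linear":[-0.0015,0.0094,0],"roll":0.0025},{"gripper":1,"linear":[-0.0015,0.0094,0],"roll":0.0025},{"gripper":1,"linear":[-0.0015,0.0094,0],"roll":0.0025},{"gripper":1,"linear":[-0.0015,0.0094,0],"roll":0.0025},{"gripper":1,"linear":[0,0,0],"roll":0},{"gripper":1,"linear":[0,0,0],"roll":0}]}}

```text
time: 8.78
tool_pos: [0.5245, -0.0176, 0.1065]
tcp_rot: [-3.104, -0.48, 0.001]
force: [0.6, 0.1, -2.5]
grip_width: 0.0315
grasp_force: 40.4
```

>>> {"op": "play_rows", "data": {"moves": [{"gripper":1,"linear":[-0.001,0.0094,0],"roll":0.0025},{"gripper":1,"linear":[-0.001,0.0094,0],"roll":0.0025},{"gripper":1,"linear":[-0.001,0.0094,0],"roll":0.0025},{"gripper":1,"linear":[0,0,0],"roll":0},{"gripper":1,"linear":[0,0,0],"roll":0}]}}

```text
time: 9.2
tool_pos: [0.5241, -0.0121, 0.1067]
tcp_rot: [-3.103, -0.489, 0.0]
force: [-0.5, 0.5, -1.6]
grip_width: 0.0314
grasp_force: 40.4
```

```bash
sed -i 's/O=.5957\*U/O=.5952*U/' plan.py
cat > st.py <<'E'
from plan import *
import sys
p,y,s=now();print(s['time'],p.round(4),round(y,2),'F root',root(s['force']).round(2),'M',s['moment'].round(3))
for th in map(float,sys.argv[1:]):
    x,ty=target(th);print(th,'shares',((x-p[:2])/.2).round(4),round((ty-y)/45,4));
E
python3 st.py 85 80
```

```text
9.2 [ 0.5241 -0.0121  0.1067] 17.92 F root [-0.39  0.55 -1.56] M [-0.017  0.038  0.027]
85.0 shares [ 0.002  -0.0007] -0.0004
80.0 shares [ 0.0306 -0.0073] 0.1107
```

```bash
cat > arc.py <<'E'
from plan import *
import sys,json
# arc.py from to n [ox oy mm] : increments per row starting from nominal 'from' pose
a,b,n=float(sys.argv[1]),float(sys.argv[2]),int(sys.argv[3])
T=[target(t) for t in np.linspace(a,b,n+1)]
e0=T[0][0]/.2
for i in range(n):
    q=T[i+1][0]/.2;d=(q-e0).round(4);e0=e0+d;print(d.tolist(),round((T[i+1][1]-T[i][1])/45,4))
E
python3 arc.py 85 79 4; echo; python3 arc.py 79 61 12
```

```text
[0.0085, -0.0022] 0.0333
[0.0086, -0.002] 0.0333
[0.0087, -0.0018] 0.0333
[0.0087, -0.0016] 0.0333

[0.0087, -0.0013] 0.0333
[0.0088, -0.0011] 0.0333
[0.0088, -0.0009] 0.0333
[0.0088, -0.0006] 0.0333
[0.0088, -0.0004] 0.0333
[0.0088, -0.0002] 0.0333
[0.0088, 0.0] 0.0333
[0.0088, 0.0003] 0.0333
[0.0088, 0.0005] 0.0333
[0.0088, 0.0008] 0.0333
[0.0088, 0.001] 0.0333
[0.0087, 0.0012] 0.0333
```

>>> {"op": "play_rows", "data": {"moves": [{"gripper":1,"linear":[0.0095,-0.0022,0],"roll":0.0333},{"gripper":1,"linear":[0.0095,-0.002,0],"roll":0.0333},{"gripper":1,"linear":[0.0087,-0.0018,0],"roll":0.0333},{"gripper":1,"linear":[0.0087,-0.0016,0],"roll":0.0333},{"gripper":1,"linear":[0,0,0],"roll":0},{"gripper":1,"linear":[0,0,0],"roll":0}]}}

```text
time: 9.7
tool_pos: [0.5314, -0.0138, 0.1067]
tcp_rot: [3.074, 0.649, -0.0]
force: [0.6, -0.3, -2.1]
grip_width: 0.0319
grasp_force: 40.3
```

```bash
python3 st.py 79
```

```text
9.7 [ 0.5314 -0.0138  0.1067] 23.85 F root [ 0.54 -0.4  -2.06] M [-0.007  0.017  0.026]
79.0 shares [-0.0002  0.0003] 0.001
```

>>> {"op": "play_rows", "data": {"moves": [{"gripper":1,"linear":[0.0087,-0.0013,0],"roll":0.0333},{"gripper":1,"linear":[0.0088,-0.0011,0],"roll":0.0333},{"gripper":1,"linear":[0.0088,-0.0009,0],"roll":0.0333},{"gripper":1,"linear":[0.0088,-0.0006,0],"roll":0.0333},{"gripper":1,"linear":[0.0088,-0.0004,0],"roll":0.0333},{"gripper":1,"linear":[0.0088,-0.0002,0],"roll":0.0333},{"gripper":1,"linear":[0,0,0],"roll":0},{"gripper":1,"linear":[0,0,0],"roll":0}]}}

```text
time: 10.37
tool_pos: [0.5418, -0.0146, 0.1066]
tcp_rot: [-3.013, -0.888, 0.0]
force: [-0.4, 0.9, -3.0]
grip_width: 0.0316
grasp_force: 40.2
```

>>> {"op": "play_rows", "data": {"moves": [{"gripper":1,"linear":[0.0088,0,0],"roll":0.0333},{"gripper":1,"linear":[0.0088,0.0003,0],"roll":0.0333},{"gripper":1,"linear":[0.0088,0.0005,0],"roll":0.0333},{"gripper":1,"linear":[0.0088,0.0008,0],"roll":0.0333},{"gripper":1,"linear":[0.0088,0.001,0],"roll":0.0333},{"gripper":1,"linear":[0.0087,0.0012,0],"roll":0.0333},{"gripper":1,"linear":[0,0,0],"roll":0},{"gripper":1,"linear":[0,0,0],"roll":0}]}}

```text
time: 11.03
tool_pos: [0.5523, -0.0138, 0.1066]
tcp_rot: [-2.935, -1.121, 0.0]
force: [-0.0, 0.8, -1.0]
grip_width: 0.0315
grasp_force: 40.2
```

```bash
python3 st.py 61; python3 arc.py 61 43 12
python3 - <<'E'
from h import *
a=imaging.snapshot('side');b=imaging.snapshot('top')
cv2.imwrite('pics/side2.png',a[:,:,::-1]);cv2.imwrite('pics/top2.png',b[:,:,::-1])
A=cv2.resize(a[190:260,170:270],(400,280),interpolation=cv2.INTER_CUBIC);A=np.clip(A*1.3,0,255).astype(np.uint8)
w=imaging.snapshot('wrist');cv2.imwrite('pics/raw_w5.png',w[:,:,::-1]);W=cv2.resize(w[0:280,0:400],(400,280))
cv2.imwrite('pics/m2.png',np.hstack([A,W])[:,:,::-1])
E
```

```text
11.0333 [ 0.5523 -0.0138  0.1066] 41.81 F root [ 0.13  0.75 -1.04] M [-0.026  0.062  0.035]
61.0 shares [ 0.0008 -0.0002] 0.002
[0.0087, 0.0014] 0.0333
[0.0087, 0.0017] 0.0333
[0.0086, 0.0019] 0.0333
[0.0086, 0.0021] 0.0333
[0.0085, 0.0023] 0.0333
[0.0084, 0.0026] 0.0333
[0.0084, 0.0028] 0.0333
[0.0083, 0.003] 0.0333
[0.0082, 0.0032] 0.0333
[0.0081, 0.0034] 0.0333
[0.0081, 0.0036] 0.0333
[0.0079, 0.0039] 0.0333
```

View pics/m2.png

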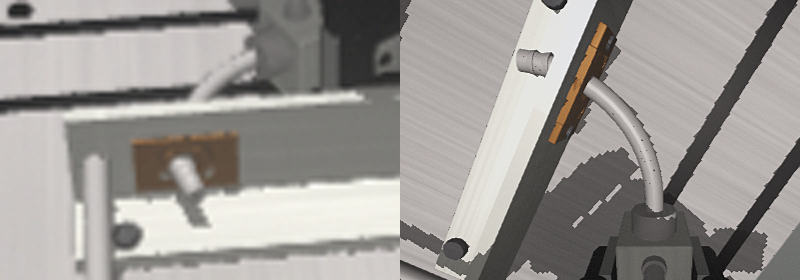

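The tube has passed through the bore: the tip shows at (185,175) behind the bushing, with no side force. I'll carry on along the arc.

>>> {"op": "play_rows", "data": {"moves": [{"gripper":1,"linear":[0.0092,0.0014,0],"roll":0.0345},{"gripper":1,"linear":[0.0088,0.0017,0],"roll":0.0335},{"gripper":1,"linear":[0.0086,0.0019,0],"roll":0.0333},{"gripper":1,"linear":[0.0086,0.0021,0],"roll":0.0333},{"gripper":1,"linear":[0.0085,0.0023,0],"roll":0.0333},{"gripper":1,"linear":[0.0084,0.0026,0],"roll":0.0333},{"gripper":1,"linear":[0,0,0],"roll":0}]}}

```text
time: 11.77
tool_pos: [0.5628, -0.0114, 0.1066]
tcp_rot: [-2.835, -1.353, 0.001]
force: [-1.6, -0.0, -1.8]
grip_width: 0.0314
grasp_force: 40.2
```

>>> {"op": "play_rows", "data": {"moves": [{"gripper":1,"linear":[0.0084,0.0028,0],"roll":0.0333},{"gripper":1,"linear":[0.0083,0.003,0],"roll":0.0333},{"gripper":1,"linear":[0.0082,0.0032,0],"roll":0.0333},{"gripper":1,"linear":[0.0081,0.0034,0],"roll":0.0333},{"gripper":1,"linear":[0.0081,0.0036,0],"roll":0.0333},{"gripper":1,"linear":[0.0079,0.0039,0],"roll":0.0333},{"gripper":1,"linear":[0,0,0],"roll":0},{"gripper":1,"linear":[0,0,0],"roll":0}]}}

```text
time: 12.43
tool_pos: [0.5724, -0.0073, 0.1065]
tcp_rot: [-2.721, -1.569, 0.001]
force: [-1.8, -0.4, -0.8]
grip_width: 0.0317
grasp_force: 40.3
```

```bash
python3 st.py 43; python3 arc.py 43 19 16
```

```text
12.4333 [ 0.5724 -0.0073  0.1065] 59.95 F root [-1.88  0.05 -0.76] M [-0.171  0.344  0.147]
43.0 shares [ 0.0008 -0.0007] -0.001
[0.0078, 0.0041] 0.0333
[0.0078, 0.0042] 0.0333
[0.0076, 0.0045] 0.0333
[0.0075, 0.0046] 0.0333
[0.0073, 0.0049] 0.0333
[0.0073, 0.005] 0.0333
[0.0071, 0.0053] 0.0333
[0.007, 0.0054] 0.0333
[0.0068, 0.0056] 0.0333
[0.0067, 0.0057] 0.0333
[0.0065, 0.006] 0.0333
[0.0063, 0.0061] 0.0333
[0.0062, 0.0063] 0.0333
[0.0061, 0.0064] 0.0333
[0.0058, 0.0066] 0.0333
[0.0057, 0.0067] 0.0333
```

>>> {"op": "play_rows", "data": {"moves": [{"gripper":1,"linear":[-0.002,-0.0004,0],"roll":0},{"gripper":1,"linear":[-0.002,-0.0004,0],"roll":0},{"gripper":1,"linear":[0,0,0],"roll":0},{"gripper":1,"linear":[0,0,0],"roll":0}]}}

```text
time: 12.77
tool_pos: [0.5723, -0.0075, 0.1069]
tcp_rot: [2.722, 1.568, 0.002]
force: [-0.1, 0.7, -2.5]
grip_width: 0.0314
grasp_force: 40.2
```

```bash
sed -i 's/O=.5952\*U/O=.5944*U/' plan.py; python3 st.py 43
```

```text
12.7667 [ 0.5723 -0.0075  0.1069] 59.91 F root [ 0.03  0.75 -2.47] M [-0.003  0.108  0.016]
43.0 shares [-0.0027 -0.0008] -0.0001
```

>>> {"op": "play_rows", "data": {"moves": [{"gripper":1,"linear":[0.0075,0.0041,0],"roll":0.0333},{"gripper":1,"linear":[0.0076,0.0042,0],"roll":0.0333},{"gripper":1,"linear":[0.0076,0.0045,0],"roll":0.0333},{"gripper":1,"linear":[0.0075,0.0046,0],"roll":0.0333},{"gripper":1,"linear":[0.0073,0.0049,0],"roll":0.0333},{"gripper":1,"linear":[0.0073,0.005,0],"roll":0.0333},{"gripper":1,"linear":[0,0,0],"roll":0},{"gripper":1,"linear":[0,0,0],"roll":0}]}}

```text
time: 13.43
tool_pos: [0.581, -0.0021, 0.1066]
tcp_rot: [-2.59, -1.778, -0.0]
force: [0.3, 0.4, -1.8]
grip_width: 0.0314
grasp_force: 40.2
```

```bash
sed -i 's/O=.5944\*U/O=.5947*U/' plan.py; python3 st.py 34
```

```text
13.4333 [ 0.581  -0.0021  0.1066] 68.93 F root [ 0.4   0.29 -1.82] M [ 0.009 -0.     0.001]
34.0 shares [ 0.0007 -0.0003] -0.0006
```

>>> {"op": "play_rows", "data": {"moves": [{"gripper":1,"linear":[0.0072,0.0053,0],"roll":0.0333},{"gripper":1,"linear":[0.007,0.0054,0],"roll":0.0333},{"gripper":1,"linear":[0.0068,0.0056,0],"roll":0.0333},{"gripper":1,"linear":[0.0067,0.0057,0],"roll":0.0333},{"gripper":1,"linear":[0.0065,0.006,0],"roll":0.0333},{"gripper":1,"linear":[0.0063,0.0061,0],"roll":0.0333},{"gripper":1,"linear":[0,0,0],"roll":0},{"gripper":1,"linear":[0,0,0],"roll":0}]}}

```text
time: 14.1
tool_pos: [0.589, 0.0048, 0.1067]
tcp_rot: [-2.443, -1.975, 0.0]
force: [-0.3, 0.3, -2.3]
grip_width: 0.0317
grasp_force: 40.2
```

```bash
python3 st.py 25; python3 arc.py 25 5 16
```

```text
14.1 [0.589  0.0048 0.1067] 77.92 F root [-0.27  0.38 -2.3 ] M [0.005 0.002 0.04 ]
25.0 shares [ 0.001  -0.0003] -0.0005
[0.0052, 0.0052] 0.0278
[0.005, 0.0054] 0.0278
[0.005, 0.0054] 0.0278
[0.0048, 0.0055] 0.0278
[0.0047, 0.0057] 0.0278
[0.0046, 0.0057] 0.0278
[0.0045, 0.0059] 0.0278
[0.0043, 0.0059] 0.0278
[0.0042, 0.0061] 0.0278
[0.004, 0.0061] 0.0278
[0.004, 0.0062] 0.0278
[0.0037, 0.0063] 0.0278
[0.0037, 0.0064] 0.0278
[0.0035, 0.0065] 0.0278
[0.0034, 0.0065] 0.0278
[0.0032, 0.0066] 0.0278
```

>>> {"op": "play_rows", "data": {"moves": [{"gripper":1,"linear":[0.0053,0.0052,0],"roll":0.0278},{"gripper":1,"linear":[0.005,0.0054,0],"roll":0.0278},{"gripper":1,"linear":[0.005,0.0054,0],"roll":0.0278},{"gripper":1,"linear":[0.0048,0.0055,0],"roll":0.0278},{"gripper":1,"linear":[0.0047,0.0057,0],"roll":0.0278},{"gripper":1,"linear":[0.0046,0.0057,0],"roll":0.0278},{"gripper":1,"linear":[0.0045,0.0059,0],"roll":0.0278},{"gripper":1,"linear":[0.0043,0.0059,0],"roll":0.0278},{"gripper":1,"linear":[0,0,0],"roll":0},{"gripper":1,"linear":[0,0,0],"roll":0}]}}

```text
time: 14.93
tool_pos: [0.5966, 0.0137, 0.1067]
tcp_rot: [-2.261, -2.181, 0.0]
force: [-0.7, 0.6, -2.1]
grip_width: 0.0315
grasp_force: 40.2
```

>>> {"op": "play_rows", "data": {"moves": [{"gripper":1,"linear":[0.0042,0.0061,0],"roll":0.0278},{"gripper":1,"linear":[0.004,0.0061,0],"roll":0.0278},{"gripper":1,"linear":[0.004,0.0062,0],"roll":0.0278},{"gripper":1,"linear":[0.0037,0.0063,0],"roll":0.0278},{"gripper":1,"linear":[0,0,0],"roll":0},{"gripper":1,"linear":[0,0,0],"roll":0}]}}

```text
time: 15.43
tool_pos: [0.5998, 0.0186, 0.1067]
tcp_rot: [-2.164, -2.277, 0.0]
force: [0.2, -0.1, -1.8]
grip_width: 0.0315
grasp_force: 40.2
```

```bash
python3 st.py 10; python3 arc.py 10 0 8
```

```text
15.4333 [0.5998 0.0186 0.1067] 92.93 F root [ 0.12 -0.17 -1.81] M [-0.036  0.045 -0.014]
10.0 shares [ 0.001  -0.0003] -0.0006
[0.0037, 0.0064] 0.0278
[0.0035, 0.0064] 0.0278
[0.0033, 0.0066] 0.0278
[0.0033, 0.0066] 0.0278
[0.003, 0.0067] 0.0278
[0.003, 0.0067] 0.0278
[0.0028, 0.0068] 0.0278
[0.0026, 0.0069] 0.0278
```

>>> {"op": "play_rows", "data": {"moves": [{"gripper":1,"linear":[0.0041,0.0049,0],"roll":0.0278},{"gripper":1,"linear":[0.0039,0.0049,0],"roll":0.0278},{"gripper":1,"linear":[0.0037,0.0051,0],"roll":0.0278},{"gripper":1,"linear":[0.0037,0.0051,0],"roll":0.0278},{"gripper":1,"linear":[0,0,0],"roll":0},{"gripper":1,"linear":[0,0,0],"roll":0}]}}

```text
time: 15.93
tool_pos: [0.6028, 0.0226, 0.1066]
tcp_rot: [-2.062, -2.37, 0.0]
force: [0.4, 0.4, -1.7]
grip_width: 0.0312
grasp_force: 40.2
```

>>> {"op": "play_rows", "data": {"moves": [{"gripper":1,"linear":[0.0034,0.0052,0],"roll":0.0278},{"gripper":1,"linear":[0.0034,0.0052,0],"roll":0.0278},{"gripper":1,"linear":[0.0032,0.0053,0],"roll":0.0278},{"gripper":1,"linear":[0.003,0.0054,0],"roll":0.0278},{"gripper":1,"linear":[0,0,0],"roll":0},{"gripper":1,"linear":[0,0,0],"roll":0},{"gripper":1,"linear":[0,0,0],"roll":0}]}}

```text
time: 16.52
tool_pos: [0.6053, 0.0269, 0.1066]
tcp_rot: [-1.957, -2.457, 0.0]
force: [-0.9, 0.3, -1.0]
grip_width: 0.0317
grasp_force: 40.2
```

```bash
python3 st.py 0
python3 - <<'E'
from h import *
from plan import *
p,y,s=now();c=cam('wrist');w=imaging.snapshot('wrist');cv2.imwrite('pics/raw_w6.png',w[:,:,::-1]);np.savez('w6.npz',K=c[0],R=c[1],t=c[2],p=p,rt=s['tcp_rot'])
cv2.imwrite('pics/w6.png',cv2.resize(w[100:300,150:400],None,fx=3,fy=3,interpolation=cv2.INTER_CUBIC)[:,:,::-1])
E
```

```text
16.5167 [0.6053 0.0269 0.1066] 102.92 F root [-0.78  0.47 -0.98] M [ 0.01   0.113 -0.007]
0.0 shares [-0.0014  0.0117] -0.0005
```

View pics/w6.png

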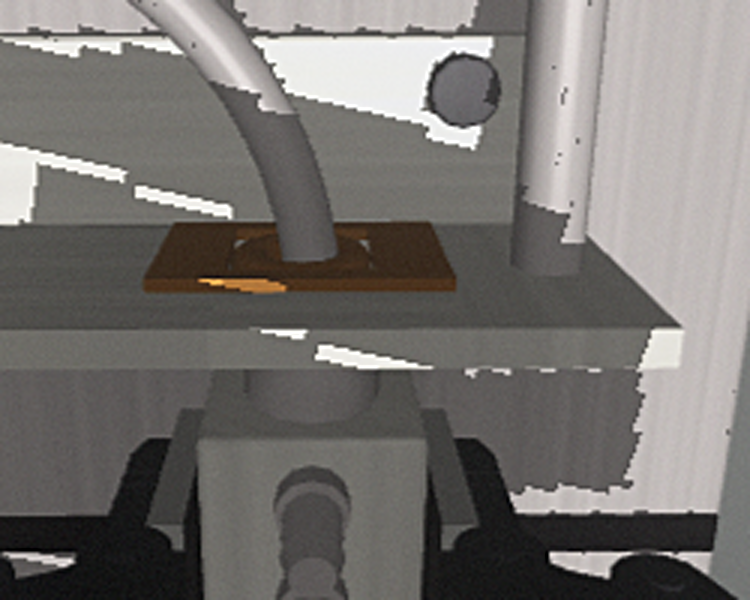

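The tube curves cleanly through the bushing, its exit at about (308,255). The block sits square, with its front edge parallel to the root plate's edge. Next is a push along the bore in half-millimetre steps.

>>> {"op": "play_rows", "data": {"moves": [{"gripper":1,"linear":[-0.0006,0.0025,0],"roll":0},{"gripper":1,"linear":[-0.0006,0.0025,0],"roll":0},{"gripper":1,"linear":[0,0,0],"roll":0},{"gripper":1,"linear":[0,0,0],"roll":0}]}}

```text
time: 16.9
tool_pos: [0.6051, 0.0277, 0.1066]
tcp_rot: [-1.957, -2.457, 0.0]
force: [-0.6, -1.1, -2.2]
grip_width: 0.0314
grasp_force: 40.2
```

>>> {"op": "play_rows", "data": {"moves": [{"gripper":1,"linear":[-0.0006,0.0025,0],"roll":0},{"gripper":1,"linear":[-0.0006,0.0025,0],"roll":0},{"gripper":1,"linear":[0,0,0],"roll":0},{"gripper":1,"linear":[0,0,0],"roll":0}]}}

```text
time: 17.23
tool_pos: [0.6049, 0.0288, 0.1067]
tcp_rot: [-1.957, -2.457, 0.0]
force: [-0.4, -0.6, -1.4]
grip_width: 0.0315
grasp_force: 40.2
```

>>> {"op": "play_rows", "data": {"moves": [{"gripper":1,"linear":[-0.0006,0.0025,0],"roll":0},{"gripper":1,"linear":[0,0,0],"roll":0},{"gripper":1,"linear":[0,0,0],"roll":0}]}}

```text
time: 17.48
tool_pos: [0.6049, 0.0288, 0.1067]
tcp_rot: [1.957, 2.457, -0.001]
force: [-1.0, -3.0, -2.9]
grip_width: 0.0314
grasp_force: 40.2
```

>>> {"op": "play_rows", "data": {"moves": [{"gripper":1,"linear":[0,0,-0.0025],"roll":0},{"gripper":1,"linear":[-0.0003,0.0013,0],"roll":0},{"gripper":1,"linear":[0,0,0],"roll":0},{"gripper":1,"linear":[0,0,0],"roll":0}]}}

```text
time: 17.82
tool_pos: [0.605, 0.0289, 0.1065]
tcp_rot: [1.957, 2.457, -0.001]
force: [-0.6, -5.4, 0.4]
grip_width: 0.0319
grasp_force: 40.5
```

>>> {"op": "play_rows", "data": {"moves": [{"gripper":1,"linear":[-0.0006,0.0025,0],"roll":0},{"gripper":1,"linear":[0,0,0],"roll":0},{"gripper":1,"linear":[0,0,0],"roll":0}]}}

```text
time: 18.07
tool_pos: [0.605, 0.0289, 0.1065]
tcp_rot: [1.956, 2.456, -0.002]
force: [-0.2, -6.5, 0.4]
grip_width: 0.0312
grasp_force: 40.5
```

```bash
python3 st.py 0
```

```text
18.0667 [0.605  0.0289 0.1065] 102.94 F root [-1.71 -6.31  0.45] M [-0.887  0.191  0.134]
0.0 shares [0.0003 0.0016] -0.0009
```

>>> {"op": "play_rows", "data": {"moves": [{"gripper":1,"linear":[-0.0006,0.0025,0],"roll":0},{"gripper":1,"linear":[-0.0006,0.0025,0],"roll":0},{"gripper":1,"linear":[0,0,0],"roll":0},{"gripper":1,"linear":[0,0,0],"roll":0}]}}

```text
time: 18.4
tool_pos: [0.605, 0.0289, 0.1066]
tcp_rot: [1.955, 2.455, -0.004]
force: [-1.6, -8.5, -0.7]
grip_width: 0.0315
grasp_force: 40.5
```

```bash
python3 st.py 0
```

```text
18.4 [0.605  0.0289 0.1066] 102.95 F root [-3.51 -7.94 -0.69] M [-1.21   0.098  0.067]
0.0 shares [0.0004 0.0016] -0.0011
```

>>> {"op": "play_rows", "data": {"moves": [{"gripper":1,"linear":[-0.0016,0.0023,0],"roll":0},{"gripper":1,"linear":[-0.0016,0.0023,0],"roll":0},{"gripper":1,"linear":[-0.0006,0.0025,0],"roll":0},{"gripper":1,"linear":[0,0,0],"roll":0},{"gripper":1,"linear":[0,0,0],"roll":0}]}}

```text
time: 18.82
tool_pos: [0.605, 0.0289, 0.1067]
tcp_rot: [1.953, 2.453, -0.005]
force: [1.7, -12.5, -1.4]
grip_width: 0.0315
grasp_force: 40.3
```

```bash
python3 st.py 0
```

```text
18.8167 [0.605  0.0289 0.1067] 102.96 F root [ -1.15 -12.55  -1.44] M [-1.769 -0.126  0.055]
0.0 shares [0.0001 0.0016] -0.0013
```

>>> {"op": "play_rows", "data": {"moves": [{"gripper":1,"linear":[-0.0006,0.0025,-0.003],"roll":0},{"gripper":1,"linear":[0,0,0],"roll":0},{"gripper":1,"linear":[0,0,0],"roll":0},{"gripper":1,"linear":[0,0,0],"roll":0},{"gripper":1,"linear":[0,0,0],"roll":0},{"gripper":1,"linear":[0,0,0],"roll":0},{"gripper":1,"linear":[0,0,0],"roll":0},{"gripper":1,"linear":[0,0,0],"roll":0},{"gripper":1,"linear":[0,0,0],"roll":0},{"gripper":1,"linear":[0,0,0],"roll":0}]}}

```text
time: 19.65
tool_pos: [0.605, 0.0289, 0.1067]
tcp_rot: [1.952, 2.453, -0.006]
force: [-0.7, -13.0, 0.4]
grip_width: 0.0317
grasp_force: 40.6
```

```bash
python3 st.py 0
```

```text
19.65 [0.605  0.0289 0.1067] 102.96 F root [ -3.66 -12.53   0.35] M [-1.875  0.042  0.109]
0.0 shares [0.0001 0.0016] -0.0014
```

>>> {"op": "play_rows", "data": {"moves": [{"gripper":1,"linear":[0.0001,-0.0045,0],"roll":0},{"gripper":1,"linear":[0.0005,-0.004,0],"roll":0},{"gripper":1,"linear":[0.0008,-0.003,0],"roll":0},{"gripper":1,"linear":[0,0,0],"roll":0},{"gripper":1,"linear":[0,0,0],"roll":0},{"gripper":1,"linear":[0,0,0],"roll":0}]}}

```text
time: 20.15
tool_pos: [0.605, 0.0289, 0.1065]
tcp_rot: [1.955, 2.454, -0.001]
force: [1.0, -7.2, 1.3]
grip_width: 0.0312
grasp_force: 40.6
```

```bash
python3 st.py 0
```

```text
20.15 [0.605  0.0289 0.1065] 102.93 F root [-0.62 -7.23  1.33] M [-1.055  0.033  0.09 ]
0.0 shares [0.0001 0.0016] -0.0007
```

>>> {"op": "play_rows", "data": {"moves": [{"gripper":1,"linear":[0.001,-0.0045,0],"roll":0},{"gripper":1,"linear":[0.0008,-0.0035,0],"roll":0},{"gripper":1,"linear":[0,0,0],"roll":0},{"gripper":1,"linear":[0,0,0],"roll":0},{"gripper":1,"linear":[0,0,0],"roll":0}]}}

```text
time: 20.57
tool_pos: [0.605, 0.0289, 0.1065]
tcp_rot: [1.956, 2.456, 0.001]
force: [-0.6, -4.3, 3.6]
grip_width: 0.0318
grasp_force: 41.0
```

```bash
python3 st.py 0
```

```text
20.5667 [0.605  0.0289 0.1065] 102.93 F root [-1.56 -4.09  3.61] M [-0.596  0.123  0.092]
0.0 shares [0.0002 0.0016] -0.0008
```

>>> {"op": "play_rows", "data": {"moves": [{"gripper":1,"linear":[0.0008,-0.004,0.002],"roll":0},{"gripper":1,"linear":[0,0,0],"roll":0},{"gripper":1,"linear":[0,0,0],"roll":0},{"gripper":1,"linear":[0,0,0],"roll":0}]}}

```text
time: 20.9
tool_pos: [0.6049, 0.0288, 0.1064]
tcp_rot: [1.957, 2.457, 0.002]
force: [1.4, -1.0, 2.4]
grip_width: 0.0314
grasp_force: 40.9
```

>>> {"op": "play_rows", "data": {"force": 20, "moves": [{"gripper":1,"linear":[0,0,0],"roll":0},{"gripper":1,"linear":[0,0,0],"roll":0},{"gripper":0.6,"linear":[0,0,0],"roll":0},{"gripper":0.55,"linear":[0,0,0],"roll":0},{"gripper":0.5,"linear":[0,0,0],"roll":0},{"gripper":0.45,"linear":[0,0,0],"roll":0},{"gripper":0.4,"linear":[0,0,0],"roll":0},{"gripper":0.4,"linear":[0,0,0],"roll":0},{"gripper":0.4,"linear":[0,0,0],"roll":0}]}}

```text
time: 21.65
tool_pos: [0.6042, 0.0282, 0.1058]
tcp_rot: [-1.957, -2.457, 0.0]
force: [0.5, -0.4, 0.3]
grip_width: 0.0515
grasp_force: 0.0
```

```bash
python3 st.py 0; python3 -c "
from h import *
save('wrist','w7.png')"
```

```text
21.65 [0.6042 0.0282 0.1058] 102.92 F root [ 0.44 -0.51  0.33] M [ 0.023  0.025 -0.03 ]
0.0 shares [0.0043 0.0049] -0.0005
```

Released with no contact. I'll lift straight up.

>>> {"op": "play_rows", "data": {"moves": [{"gripper":0.4,"linear":[0,0,0.02],"roll":0},{"gripper":0.4,"linear":[0,0,0.04],"roll":0},{"gripper":0.4,"linear":[0,0,0.06],"roll":0},{"gripper":0.4,"linear":[0,0,0.1],"roll":0},{"gripper":0.4,"linear":[0,0,0.1],"roll":0},{"gripper":0.4,"linear":[0,0,0.1],"roll":0},{"gripper":0.4,"linear":[0,0,0.1],"roll":0},{"gripper":0.4,"linear":[0,0,0.1],"roll":0},{"gripper":0.4,"linear":[0,0,0.05],"roll":0},{"gripper":0.4,"linear":[0,0,0],"roll":0},{"gripper":0.4,"linear":[0,0,0],"roll":0},{"gripper":0.4,"linear":[0,0,0],"roll":0}]}}

```text
time: 22.7
tool_pos: [0.6036, 0.0283, 0.2388]
tcp_rot: [-1.956, -2.456, 0.002]
force: [-0.7, 0.2, -0.5]
grip_width: 0.0511
grasp_force: 0.0
```

Run:
```python
from plan import *
p,y,s=now();c=cam('wrist');w=imaging.snapshot('wrist');cv2.imwrite('pics/raw_w8.png',w[:,:,::-1])
np.savez('w8.npz',K=c[0],R=c[1],t=c[2])
# expected seated block top corners & seam from O model with v from contact
for n,(x,yy,z) in dict(FL=(.025,.016,.1385),FR=(.025,-.016,.1385),BR=(-.025,-.016,.1385),BL=(-.025,.016,.1385)).items():
    q=O-.036*V+x*V-yy*U;print(n,proj(c,(*q,z)).round(1))
g=w[:,:,:].mean(2);
crop=w[130:330,140:390];t=imaging.snapshot('top');T=t[120:270,150:300]
cv2.imwrite('pics/m3.png',np.hstack([cv2.resize(crop,(500,400)),cv2.resize(T,(300,400))[:, :]])[:,:,::-1])
print(p,s['force'])
```

```text
FL [234.4 166.8]
FR [273.2 166.7]
BR [272.2 222.3]
BL [235.7 222.3]
[0.60355419 0.028255   0.23880038] [-0.66551812  0.15715382 -0.53384729]
```

Run:
```python
from plan import *
d=np.load('w8.npz');c=(d['K'],d['R'],d['t']);g=cv2.cvtColor(cv2.imread('pics/raw_w8.png'),cv2.COLOR_BGR2GRAY).astype(float)
gx=cv2.Sobel(g,cv2.CV_64F,1,0);gy=cv2.Sobel(g,cv2.CV_64F,0,1)
def fit(pts):
    l=cv2.fitLine(np.array(pts,np.float32),cv2.DIST_HUBER,0,.01,.01).ravel();return l
for n,x0 in(('left',235),('right',272.7)):
    P=[]
    for r in range(174,216,2):
        xs=np.arange(int(x0)-7,int(x0)+8);w=abs(gx[r,xs]);k=xs[w.argmax()];P.append(onz(c,(k,r),.1385)[:2])
    P=np.array(P);Q=np.c_[P@U,P@V];l=fit(Q);print(n,'u',np.median(Q[:,0]).round(4),'yaw err deg',np.degrees(np.arctan(l[0]/l[1])).round(2))
for n,y0 in(('front',166.8),('back',222.3)):
    P=[]
    for k in range(240,268,2):
        rs=np.arange(int(y0)-8,int(y0)+9);w=abs(gy[rs,k]);P.append(onz(c,(k,rs[w.argmax()]),.1385)[:2])
    P=np.array(P);Q=np.c_[P@U,P@V];l=fit(Q);print(n,'v',np.median(Q[:,1]).round(4),'expected',-.0765-.036+(.025 if n=='front' else -.025),'yaw',np.degrees(np.arctan(l[1]/l[0])).round(2))
# nipple tops / rootplate edge
a=cv2.imread('pics/raw_w7.png');b=cv2.imread('pics/raw_w6.png')
```

```text
left u 0.5805 yaw err deg 1.16
right u 0.6118 yaw err deg -0.77
front v -0.0877 expected -0.0875 yaw -0.14
back v -0.1372 expected -0.13749999999999998 yaw 1.74
```

Picture-wise the block is square and at the expected seated spot. The last fraction of a millimetre may have relaxed at release, so I'll confirm the seat with a light push from behind, using the shut fingers.

>>> {"op": "play_rows", "data": {"moves": [{"gripper":1,"linear":[0.015,-0.057,0],"roll":0},{"gripper":1,"linear":[0.0145,-0.057,0],"roll":0},{"gripper":1,"linear":[0.0145,-0.057,0],"roll":0},{"gripper":1,"linear":[0.0145,-0.057,0],"roll":0},{"gripper":1,"linear":[0,0,0],"roll":0},{"gripper":1,"linear":[0,0,0],"roll":0},{"gripper":1,"linear":[0,0,0],"roll":0},{"gripper":1,"linear":[0,0,0],"roll":0},{"gripper":1,"linear":[0,0,0],"roll":0}]}}

```text
time: 23.55
tool_pos: [0.616, -0.0169, 0.2401]
tcp_rot: [-1.957, -2.458, -0.0]
force: [-0.0, 0.2, -0.5]
grip_width: -0.0003
grasp_force: 0.0
```

>>> {"op": "play_rows", "data": {"moves": [{"gripper":1,"linear":[0,0,-0.06],"roll":0},{"gripper":1,"linear":[0,0,-0.1],"roll":0},{"gripper":1,"linear":[0,0,-0.12],"roll":0},{"gripper":1,"linear":[0,0,-0.12],"roll":0},{"gripper":1,"linear":[0,0,-0.1],"roll":0},{"gripper":1,"linear":[0,0,-0.08],"roll":0},{"gripper":1,"linear":[0,0,-0.05],"roll":0},{"gripper":1,"linear":[0,0,0],"roll":0},{"gripper":1,"linear":[0,0,0],"roll":0},{"gripper":1,"linear":[0,0,0],"roll":0}]}}

```text
time: 24.38
tool_pos: [0.617, -0.0174, 0.1152]
tcp_rot: [1.956, 2.456, 0.002]
force: [0.6, 0.3, 0.4]
grip_width: 0.0003
grasp_force: 0.0
```

>>> {"op": "play_rows", "data": {"moves": [{"gripper":1,"linear":[-0.0017,0.0073,0],"roll":0},{"gripper":1,"linear":[-0.0017,0.0073,0],"roll":0},{"gripper":1,"linear":[-0.0012,0.005,0],"roll":0},{"gripper":1,"linear":[-0.0012,0.005,0],"roll":0},{"gripper":1,"linear":[0,0,0],"roll":0},{"gripper":1,"linear":[0,0,0],"roll":0}]}}

```text
time: 24.88
tool_pos: [0.6149, -0.0124, 0.1142]
tcp_rot: [1.957, 2.457, 0.0]
force: [-0.2, -0.3, 0.1]
grip_width: -0.0003
grasp_force: 0.0
```

Run:
```python
from plan import *
p,y,s=now();print(p,'u',p[:2]@U,'v',p[:2]@V,root(s['force']),s['grip_width'])
```

```text
[ 0.61493365 -0.01236952  0.11418384] u 0.5961270294735853 v -0.15142313105280372 [-0.26121322 -0.24898985  0.07634177] -0.00029347958861761404
```

>>> {"op": "play_rows", "data": {"moves": [{"gripper":1,"linear":[-0.0012,0.005,0],"roll":0},{"gripper":1,"linear":[-0.0012,0.005,0],"roll":0},{"gripper":1,"linear":[0,0,0],"roll":0},{"gripper":1,"linear":[0,0,0],"roll":0}]}}

```text
time: 25.22
tool_pos: [0.6143, -0.0104, 0.1139]
tcp_rot: [-1.957, -2.457, 0.0]
force: [0.8, 0.1, 0.7]
grip_width: 0.0001
grasp_force: 0.0
```

>>> {"op": "play_rows", "data": {"moves": [{"gripper":1,"linear":[-0.0012,0.005,0],"roll":0},{"gripper":1,"linear":[0,0,0],"roll":0},{"gripper":1,"linear":[0,0,0],"roll":0}]}}

```text
time: 25.47
tool_pos: [0.6144, -0.0101, 0.114]
tcp_rot: [1.957, 2.457, -0.001]
force: [0.8, -2.4, -0.4]
grip_width: 0.0001
grasp_force: 1.3
```

>>> {"op": "play_rows", "data": {"moves": [{"gripper":1,"linear":[-0.0012,0.005,0],"roll":0},{"gripper":1,"linear":[0,0,0],"roll":0},{"gripper":1,"linear":[0,0,0],"roll":0}]}}

```text
time: 25.72
tool_pos: [0.6144, -0.0101, 0.1141]
tcp_rot: [1.955, 2.456, -0.002]
force: [2.2, -5.0, -0.4]
grip_width: -0.0001
grasp_force: 2.7
```

>>> {"op": "play_rows", "data": {"moves": [{"gripper":1,"linear":[-0.0012,0.005,0],"roll":0},{"gripper":1,"linear":[-0.0012,0.005,0],"roll":0},{"gripper":1,"linear":[-0.0008,0.0035,0],"roll":0},{"gripper":1,"linear":[0,0,0],"roll":0},{"gripper":1,"linear":[0,0,0],"roll":0},{"gripper":1,"linear":[0,0,0],"roll":0}]}}

```text
time: 26.22
tool_pos: [0.6146, -0.0099, 0.1146]
tcp_rot: [1.952, 2.452, -0.006]
force: [2.7, -10.7, -1.9]
grip_width: 0.0003
grasp_force: 5.7
```

>>> {"op": "play_rows", "data": {"moves": [{"gripper":1,"linear":[-0.0002,0.0013,0],"roll":0},{"gripper":1,"linear":[0,0,0],"roll":0},{"gripper":1,"linear":[0,0,0],"roll":0},{"gripper":1,"linear":[0,0,0],"roll":0},{"gripper":1,"linear":[0,0,0],"roll":0},{"gripper":1,"linear":[0,0,0],"roll":0},{"gripper":1,"linear":[0,0,0],"roll":0},{"gripper":1,"linear":[0,0,0],"roll":0},{"gripper":1,"linear":[0,0,0],"roll":0}]}}

```text
time: 26.97
tool_pos: [0.6146, -0.0099, 0.1146]
tcp_rot: [1.952, 2.452, -0.007]
force: [1.3, -12.5, -1.5]
grip_width: 0.0001
grasp_force: 5.9
```

>>> {"op": "play_rows", "data": {"moves": [{"gripper":1,"linear":[0.0012,-0.005,0],"roll":0},{"gripper":1,"linear":[0.0024,-0.01,0],"roll":0},{"gripper":1,"linear":[0.005,-0.02,0],"roll":0},{"gripper":1,"linear":[0.01,-0.04,0],"roll":0},{"gripper":1,"linear":[0,0,0.1],"roll":0},{"gripper":1,"linear":[0,0,0.15],"roll":0},{"gripper":1,"linear":[0,0,0.15],"roll":0},{"gripper":1,"linear":[0,0,0.15],"roll":0},{"gripper":1,"linear":[0,0,0.05],"roll":0},{"gripper":1,"linear":[0,0,0],"roll":0},{"gripper":1,"linear":[0,0,0],"roll":0},{"gripper":1,"linear":[0,0,0],"roll":0}]}}

```text
time: 27.97
tool_pos: [0.6155, -0.0202, 0.2314]
tcp_rot: [-1.955, -2.454, 0.003]
force: [0.5, 0.9, -0.3]
grip_width: 0.0001
grasp_force: 0.0
```

Run:
```python
from plan import *
import json
p,y,s=now();c=cam('wrist');w=imaging.snapshot('wrist');g=cv2.cvtColor(w,cv2.COLOR_RGB2GRAY).astype(float)
gx=cv2.Sobel(g,cv2.CV_64F,1,0);gy=cv2.Sobel(g,cv2.CV_64F,0,1);UC=.5962
def line(edge):
    Q=[]
    for f in np.linspace(-.7,.7,20):
        if edge in'LR': q=(UC+(-.016 if edge=='L' else .016))*U+(-.1125+f*.025)*V
        else: q=(UC+f*.016)*U+(-.1125+(.025 if edge=='F' else -.025))*V
        x,y=proj(c,(*q,.1385))
        if not(8<x<503 and 8<y<375): continue
        if edge in'LR': xs=np.arange(int(x)-6,int(x)+7);P=(xs[abs(gx[int(y),xs]).argmax()],int(y))
        else: ys=np.arange(int(y)-6,int(y)+7);P=(int(x),ys[abs(gy[ys,int(x)]).argmax()])
        r=onz(c,P,.1385)[:2];Q.append((r@U,r@V))
    if len(Q)<5: print(edge,'n/a');return
    Q=np.array(Q,np.float32);l=cv2.fitLine(Q,cv2.DIST_HUBER,0,.01,.01).ravel();m=np.median(Q,0)
    print(edge,m.round(4),'ang',np.degrees(np.arctan(l[0]/l[1] if edge in 'LR' else l[1]/l[0])).round(2))
for e in'LRFB':line(e)
print(s['time'],p,s['force'].round(1))
```

```text
L [ 0.5807 -0.1122] ang 1.27
R [ 0.6116 -0.1123] ang -1.19
F [ 0.5959 -0.088 ] ang -0.14
B [ 0.5958 -0.1365] ang 0.08
27.9667 [ 0.61553795 -0.02017155  0.23143118] [ 0.5  0.9 -0.3]
```

```bash
python3 -c "
from cell import sign_off;print(sign_off())"
```

```text
the job is handed in; nothing more can be done
None
```

I handed the job in: the tube is fed round through the bushing, the collar was pushed home with about 12 N for over half a second, and the block stands square on the plate with the gripper clear; the hand-in gave no verdict.

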